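Pull the moulding sleeve off a stuck investment block

ROBOT

A 6-joint arm with a two-finger parallel gripper is mounted at the origin on the work surface. World frame = base frame: x ahead of the robot, y to its left, z up, the work surface at z = 0. Lengths are in mm, angles in degrees, forces in N, time in s.
With the tool pointing down it reaches from about 275 to 725 mm from the base axis. Payload 15.9 kg.
Tool frame: the origin (TCP) lies on the centre line of the jaws, within the pads' length; the fingertips stand 19 mm ahead of it and the grasp point (between the pads) is the TCP; z points along the fingers, y is the line along which they close (so a half turn about z gives the same grasp; the last joint's range is limited). The gripper opens to 85 mm and grips with 20 to 120 N. Pads are 22 mm wide; open, the fingers measure 114 mm over their backs; the gripper's body (76 mm by 85 mm) begins 54 mm behind the grasp point. The pads swing forward as they close: fully open they stand 13 mm farther back than shut.
Start: joints at [0, 12.198, -1.971, 75.831, 0, 90], TCP at [499.985, -0, 250.306] pointing down, gripper open.
Joint ranges: [-170.91, 170.91], [-42.67, 98.43], [-65.05, 77.54], [-120.47, 116.71], [-90, 82.35], [-180, 180]. Speed limits (degrees/s): [108.29, 108.29, 136.94, 147.25, 180, 180].

INTERFACE

Orientations are given as a 3x3 rotation matrix whose columns are the frame's x, y, z axes.
In Python, from bench import robot, open_gripper, close_gripper, readout, get_image, camera_info, workorder gives the robot as it stands. Calls block until the motion is done:
- robot.move_ptp(position, orientation): joint-space move of the TCP to a pose.
- robot.line_to(position, velocity=150, frame=None): straight line of the TCP; frame=None keeps the orientation; velocity is the mean speed in mm/s.
- robot.movej(angles): joint-space move.
- open_gripper() and close_gripper(): open the fingers fully, or close them until they stop; the grip force is fixed at half the most.
- robot.sleep(seconds).
- robot.solve_ik(position, orientation): joint angles nearest the present ones, or None.
- readout.read_state(): the state.
- get_image(name): name is "scene" or "side" or "wrist"; returns (picture, depth): 400x640x3 uint8, red, green, blue; 400x640 float32, mm along the optical axis (not along the pixel's ray), 0 where there is no reading.
- camera_info(name): a dict with "fx", "fy", "cx", "cy" (pixels), "dist_coeffs" ([k1, k2, p1, p2, k3] as OpenCV has them; the pictures are not rectified), "R" (3x3) and "t" (3): a world point X has camera coordinates R X + t; the wrist camera has in their place "hand_eye" (4x4, takes a point from camera to tool coordinates, whose origin is the TCP and whose axes are the flange's). Camera axes: x right, y down, z forward; pixel columns grow to the right and rows downward; lengths in mm; the calibration is good to about 2 mm. A picture is of the moment at which its call begins: read the wrist's pose just before it. camera_info takes no time and is no camera call.
A pose or a line that the arm cannot do raises robot.PlanningError and nothing moves.
- workorder.sign_off(): hands the job in; it is judged then, once.
The state is a dict: "clock": time; "joint_positions": joint angles; "dq": joint speeds; "joint_efforts": joint torques, N m; "ee_pos": TCP position; "tool_rot": TCP orientation; "ft_force": force on the tool from outside, world axes, zero at the start; "wrist_torque": the same for the moment, N m; "finger_gap": finger opening in mm; "grip_force": force on a finger pad.
Only numpy, scipy, OpenCV 4.12 (cv2) and the standard library are available. Lean on these libraries where they do the work, as an engineer would, in place of code of your own. Each camera call takes 0.05 s, during which the arm holds its last target. There are 200 camera calls.

TASK

The brown investment block is stuck inside its blue sleeve on the slanted rest. Push the red keeper fully home over the block's grey foot, then pull the sleeve straight off along its slant so that the block stays seated on the rest. Set the sleeve down upright, bar on top and wholly on the green pad, without dropping it; leave the keeper home and do not disturb the dental model, the jar or the spatula.

Things in the scene. Friction and masses are not known exactly. Their poses are not given: they have to be found in the camera images.
- seat: Slanted aluminium seat plate of the fixed rest. Origin: on its upper face, at the centre of the foot's place, 55 mm over the bench. z: plate normal, leaning 30 deg from vertical to the rest's front (robot side); y: level, towards the keeper's knob; x: up the slope. Plate spans x -58 to 58, y -60 to 160 mm. Ledges 7 mm high keep the foot in place; keeper rails reach 20 mm above the plate.
- knob (a point): Centre of the black upright knob of the red horseshoe keeper; the knob is 16 (seat x) x 14 (seat y) x 36 mm (seat z). This point lies at seat x = 0, 40 mm above the plate (knob spans 16 to 52 mm); along seat y it is 139 mm from the seat's origin when open, 72 mm when home.
- keeper (a joint): Travel of the keeper (m): 0 open, 0.067 fully home at its end stop; starts at 0 to 0.008. Slides towards seat -y with about 2.5 N friction and stays where left. When home its prongs (3 mm half-thickness, centred 13 mm above the plate) hook over the foot with about 2 mm play; open, nothing holds the block down.
- block: Brown cylinder (48 mm diameter) on a grey neck (60 mm diameter, 14 mm high) and square grey foot 84 x 84 x 8 mm; 100 mm tall, 0.36 to 0.6 kg, loose on the seat. Origin: centre of the foot's underside; z up its axis. The sleeve's springy lining clings to it with about 6 to 12 N, more than its weight, until the sleeve has slid some 50 mm up.
- sleeve: Blue open tube, outer diameter 62, wall 4, length 90 mm, 0.25 kg, over the block (3 mm play), its lower rim 22 mm above the foot's underside; clear after 80 mm of pull. Origin: centre of the lower rim; z along the tube to its bar. The bridge bar runs along sleeve y: 66 long, 14 thick (x), 16 mm tall, centre at z = 118 mm; 20 mm free below it, 50 mm between its two posts.
- pad_top (a point): Centre of the top of the green pad, a disc of 120 mm diameter and 6 mm thick fixed on the bench, to the left or the right of the rest.
- arch: White and blue dental model 70 x 66 x 30 mm, loose on the bench on the other side of the rest from the pad; origin at the centre of its underside. Leave alone.
- jar: Amber jar, 60 mm diameter, 75 mm tall, on the bench; origin at the centre of its underside. Leave alone.
- spatula: Spatula 190 mm long lying on the bench; origin about mid-length. Leave alone.
Mind the look-alikes: they are no part of the job. There is more than one size of the sleeve; the one meant has the size given above. There is more than one size of the part that bears pad_top; the job needs the larger.

How it is judged:
By the outcome, as a careful person would: the job done as asked, in the order asked, and still so for the second after the job is handed in, with the robot touching nothing.
It also fails if it takes over 54 s, if anything falls off the work surface, if the arm or the gripper's body presses on something with over 40 N, if the wrist force passes 120 N, or if a joint passes its speed limit or range.

## Working session

There is one attempt and no reset: what is moved stays moved. The work goes in short steps, each a Python script; the robot and the scene stay as the last script left them, time stands still between calls to the robot, and variables do not carry over. Pictures are saved under pics/ and viewed, at most 10 in all, crops included, and the job is handed in when it is done.

```bash
mkdir -p pics; ls; python3 - <<'E'
from bench import *
import cv2,numpy as np
for n in("scene","side"):
    im,d=get_image(n); cv2.imwrite(f"pics/{n}0.png",im[:,:,::-1]); np.savez(f"pics/{n}0.npz",im=im,d=d)
    c=camera_info(n); print(n,{k:np.round(v,3).tolist() for k,v in c.items()if k!='name'} ,(d>0).mean())
print(camera_info("wrist"))
E
```

```text
pics
scene {'fx': 413.382, 'fy': 413.382, 'cx': 318.137, 'cy': 192.583, 'dist_coeffs': [-0.1, 0.0, 0.0, 0.0, 0.0], 'R': [[0.776, 0.631, 0.014], [0.524, -0.632, -0.571], [-0.351, 0.451, -0.821]], 't': [-421.267, -229.723, 1302.681]} 0.9959453125
side {'fx': 373.503, 'fy': 373.503, 'cx': 323.576, 'cy': 198.167, 'dist_coeffs': [0.031, 0.0, 0.0, 0.0, 0.0], 'R': [[0.979, -0.202, 0.019], [-0.095, -0.537, -0.839], [0.179, 0.819, -0.545]], 't': [-525.232, 125.736, 864.456]} 0.9959375
{'fx': 351.0439708637, 'fy': 351.0439708637, 'cx': 315.87179209334477, 'cy': 199.8328018806223, 'dist_coeffs': array([-0.01487201,  0.        ,  0.        ,  0.        ,  0.        ]), 'hand_eye': array([[-9.85907024e-04, -9.55561211e-01, -2.94791113e-01,
         7.53234599e+01],
       [ 9.99999370e-01, -7.84007109e-04, -8.03075839e-04,
        -6.19217077e-02],
       [ 5.36269793e-04, -2.94791719e-01,  9.55561382e-01,
        -1.22582979e+02],
       [ 0.00000000e+00,  0.00000000e+00,  0.00000000e+00,
         1.00000000e+00]])}
```

View pics/scene0.png

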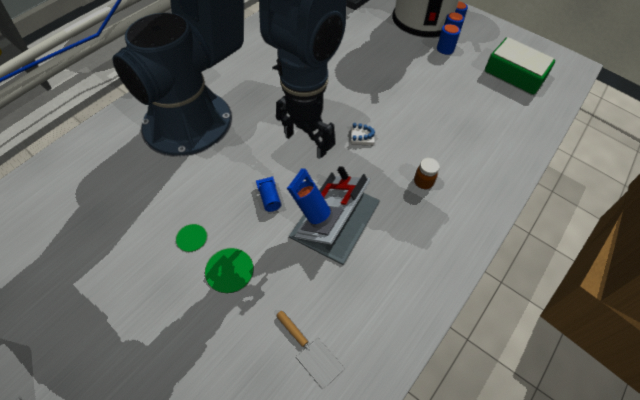

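View pics/side0.png

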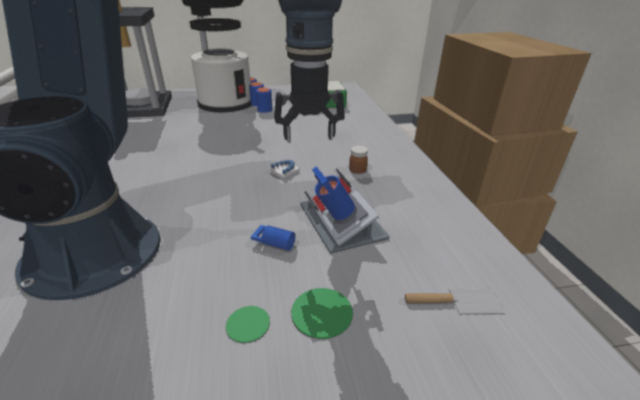

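The sleeve to use stands on the rest at scene (312,197) / side (336,197). The one lying at (268,193) / (275,238) is the smaller look-alike. Of the two green discs, the larger, at (229,270) / (322,312), is the pad; the one at (191,237) is smaller. The keeper is red with a black knob at about (343,172). Next I measure these and enlarge a crop.

```bash
cat > h.py <<'E'
import numpy as np,cv2
from bench import *
def cloud(name,im,d,T=None):
    """world point of every pixel (400x640x3)"""
    c=camera_info(name); K=np.array([[c['fx'],0,c['cx']],[0,c['fy'],c['cy']],[0,0,1]])
    v,u=np.mgrid[:400,:640]
    r=cv2.undistortPoints(np.dstack([u,v]).reshape(-1,1,2).astype(float),K,np.array(c['dist_coeffs'])).reshape(400,640,2)
    P=np.dstack([r,np.ones((400,640))])*d[...,None]
    if T is None: return (P-c['t'])@np.array(c['R'])
    H=np.array(c['hand_eye']); p,R=T
    return (P@H[:3,:3].T+H[:3,3])@np.array(R).T+p
def masks(im):
    h,s,v=[x.astype(int) for x in cv2.split(cv2.cvtColor(im,cv2.COLOR_RGB2HSV))]
    return dict(green=(abs(h-60)<15)&(s>120),blue=(abs(h-113)<12)&(s>150)&(v>50),red=((h<6)|(h>174))&(s>170)&(v>60),black=(v<45))
def blobs(m,amin=30):
    n,l,st,ce=cv2.connectedComponentsWithStats(m.astype(np.uint8),connectivity=8)
    return [(l==i,st[i],ce[i]) for i in range(1,n) if st[i][4]>=amin]
E
python3 - <<'E'
from h import *
np.set_printoptions(precision=1,suppress=True)
for n in("scene","side"):
    z=np.load(f"pics/{n}0.npz"); P=cloud(n,z['im'],z['d']); M=masks(z['im'])
    for k in M:
        for b,st,ce in blobs(M[k]):
            q=P[b]; m=np.median(q,0)
            if not(250<m[0]<800 and abs(m[1])<450 and m[2]<230): continue
            print(n,k,ce,st[4],'mean',q.mean(0),'lo',np.percentile(q,2,axis=0),'hi',np.percentile(q,98,axis=0))
z=np.load("pics/scene0.npz"); cv2.imwrite("pics/crop.png",cv2.resize(z['im'][140:300,160:400,::-1],None,fx=3,fy=3,interpolation=cv2.INTER_CUBIC))
E
```

```text
scene green [191.  237.5] 660 mean [ 338.6 -270.5    4.5] lo [ 301.4 -306.    -0.7] hi [ 373.5 -233.9    6.8]
scene green [228.7 270.1] 1679 mean [ 481.5 -272.     8.5] lo [ 425.9 -324.3    1.2] hi [ 533.2 -217.6    8.9]
scene blue [369.7 132.9] 37 mean [494.  306.6  27.3] lo [479.5 285.9  19.5] hi [502.2 321.9  32.8]
scene blue [309.4 198.6] 1127 mean [557.  -52.6 141.9] lo [511.3 -79.7  84.5] hi [598.3 -18.3 185.4]
scene blue [268.5 193.7] 538 mean [416.3 -55.4  36.2] lo [363.4 -87.    0.7] hi [451.4 -10.9  46.6]
scene red [340.4 188.9] 257 mean [568.   58.4  71.2] lo [522.9  19.9  44.1] hi [608.7  95.8  92.4]
scene black [342.6 173. ] 78 mean [548.4  92.5  87.8] lo [535.   88.2  66.6] hi [560.1  99.3 101.8]
scene black [328.9 180.1] 56 mean [515.3  79.6  42.1] lo [508.6  38.4  33.7] hi [521.  101.   48.8]
scene black [357.9 187.2] 126 mean [608.   77.8  93.4] lo [599.   46.6  82.9] hi [616.3 112.7 100.9]
scene black [421.5 182.1] 125 mean [710.5 251.3  23. ] lo [687.3 246.1   6.3] hi [734.2 262.8  41. ]
scene black [330.4 242.7] 72 mean [633.7 -64.3  32.4] lo [610.1 -75.3   6. ] hi [640.   -6.4  37.4]
side green [326.3 313.3] 1751 mean [ 484.4 -276.8    9.8] lo [ 440.9 -323.4    6.2] hi [ 527.9 -220.3   10.3]
side blue [336.1 197.3] 701 mean [549.1 -66.9 132.4] lo [508.4 -80.1  80.2] hi [588.1 -22.7 187. ]
side blue [274.6 235.7] 480 mean [407.1 -60.7  39. ] lo [362.9 -86.9  12.6] hi [444.8 -13.9  48.6]
```

View pics/crop.png

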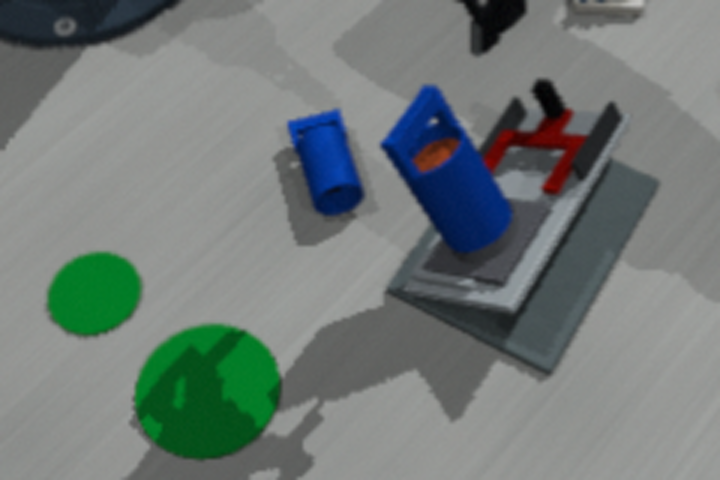

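The crop confirms it. The sleeve, bar on top and brown block inside, sits on the rest. The smaller sleeve lies loose to its left, and the larger green disc is the pad. The keeper is open with its knob at the far end. Next is a wrist view.

```bash
python3 - <<'E'
from h import *
np.set_printoptions(precision=2,suppress=True)
s=readout.read_state(); print(s['tool_rot'],s['ft_force'],s['clock'],s['finger_gap'])
# back off & up so the camera sees the rest
a=np.array(s['tool_rot'])
robot.line_to([430,20,330],velocity=200)
s=readout.read_state(); im,d=get_image("wrist"); np.savez("pics/w1.npz",im=im,d=d,p=s['ee_pos'],R=s['tool_rot'])
cv2.imwrite("pics/w1.png",im[:,:,::-1])
P=cloud("wrist",im,d,(s['ee_pos'],s['tool_rot'])); M=masks(im)
for k in M:
    for b,st,ce in blobs(M[k],80):
        q=P[b]; print(k,ce,st[4],'mean',q.mean(0),'lo',np.percentile(q,2,axis=0),'hi',np.percentile(q,98,axis=0))
print(readout.read_state()['clock'])
E
```

```text
[[ 0.  1. -0.]
 [ 1. -0.  0.]
 [ 0. -0. -1.]] [-0.26  0.65  0.93] 0.1 85.21531235423929
green [346.67 338.96] 3893 mean [ 476.1  -262.48    7.81] lo [ 424.83 -317.82    3.57] hi [ 528.28 -211.66    7.05]
green [254.21 338.91] 1751 mean [ 335.55 -264.52    5.02] lo [ 300.29 -301.63    1.83] hi [ 370.58 -230.38    5.1 ]
blue [298.32 207.07] 2274 mean [407.88 -41.76  38.36] lo [360.5  -74.82  23.71] hi [447.62  -5.65  45.53]
blue [429.6  231.13] 3988 mean [536.04 -26.69 149.72] lo [502.05 -70.67  85.56] hi [587.18  -7.02 185.67]
red [441.4  125.88] 2550 mean [562.68  59.92  71.16] lo [521.17  14.61  45.19] hi [603.44  96.    91.33]
black [429.65  89.96] 290 mean [539.92  96.9   97.29] lo [530.21  90.34  80.3 ] hi [555.53 103.5  103.3 ]
black [  4.05 122.15] 102 mean [69.04 63.25 42.56] lo [61.84 57.13 34.48] hi [73.94 73.1  52.34]
black [ 23.42 175.48] 3304 mean [89.48  3.33 56.87] lo [ 79.72 -45.1   19.8 ] hi [101.47  55.16  90.11]
black [ 11.98 239.68] 535 mean [ 41.71 -84.15  44.15] lo [   1.53 -125.21   14.71] hi [ 68.14 -56.16  81.42]
black [316.41 361.39] 35293 mean [430.2   30.16 378.26] lo [360.72  14.28 333.19] hi [499.72  37.85 396.73]
black [168.93 285.25] 110 mean [375.91  27.22 337.99] lo [374.43  26.53 331.83] hi [377.21  27.77 343.57]
0.8417
```

View pics/w1.png

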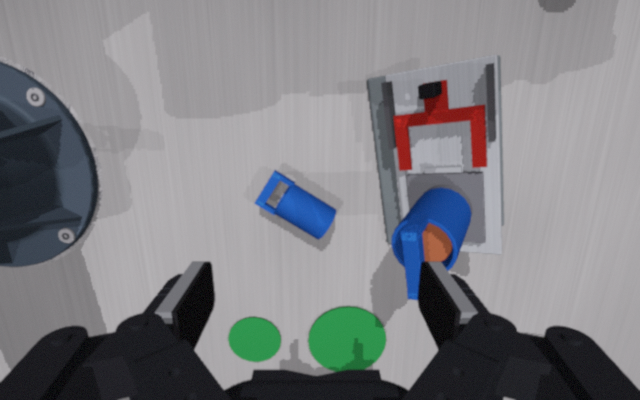

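The wrist view shows the keeper and knob (430,90), the sleeve with its bar along the level direction at (412,265), and the pad at (347,339). I take a closer look square to the slanted seat.

```bash
python3 - <<'E'
from h import *
np.set_printoptions(precision=2,suppress=True)
sz=np.array([-.5,0,.866]);sx=np.array([.866,0,.5]);sy=np.array([0,1,0.])
R=np.c_[sy,sx,-sz]; O=np.array([564,-40,55.])
robot.move_ptp(O+70*sy+230*sz,R)
s=readout.read_state(); im,d=get_image("wrist"); np.savez("pics/w2.npz",im=im,d=d,p=s['ee_pos'],R=s['tool_rot'])
cv2.imwrite("pics/w2.png",im[:,:,::-1]); print(s['clock'])
P=(cloud("wrist",im,d,(s['ee_pos'],s['tool_rot']))-O)@np.c_[sx,sy,sz]; M=masks(im)
print('seat coords')
for k in("blue","red","black"):
    for b,st,ce in blobs(M[k],80):
        q=P[b]; print(k,ce,st[4],'mean',q.mean(0),'lo',np.percentile(q,2,axis=0),'hi',np.percentile(q,98,axis=0))
E
```

```text
1.7667
seat coords
blue [336.93 266.43] 5520 mean [16.49 10.48 93.86] lo [ -9.55 -33.42  21.88] hi [ 44.55  32.14 138.8 ]
blue [145.31 253.99] 4142 mean [-153.56    5.84   66.63] lo [-192.33  -18.85   38.5 ] hi [-110.7    37.96   80.47]
red [319.91 140.56] 2941 mean [ 3.24 99.73 14.26] lo [-41.93  53.97   9.09] hi [ 50.72 137.72  16.81]
black [313.08 101.72] 297 mean [ -2.81 137.13  51.65] lo [ -9.45 130.41  40.7 ] hi [  3.77 144.06  53.72]
black [319.59 361.16] 34451 mean [  0.85  80.29 279.13] lo [-69.61  64.3  234.02] hi [ 69.49  87.84 297.61]
black [168.67 285.35] 105 mean [-54.47  77.12 238.88] lo [-55.78  76.51 232.68] hi [-53.23  77.72 244.19]
```

View pics/w2.png

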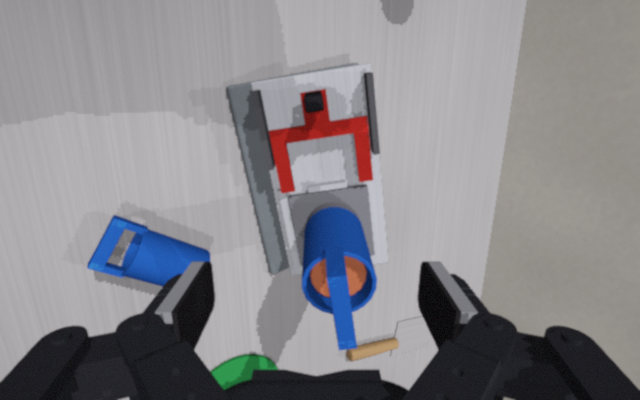

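The seat is turned about 8° in yaw. The knob is at (313,101), the keeper at (320,140) and the bar runs from (330,255) to (347,345). I refine the seat frame, knob and bar.

```bash
cat >> h.py <<'E'
def frame(yaw):
    c,s=np.cos(yaw),np.sin(yaw); C,S=np.cos(np.pi/6),.5
    sx=np.array([c*C,s*C,S]); sz=np.array([-c*S,-s*S,C]); return np.c_[sx,np.cross(sz,sx),sz]
E
python3 - <<'E'
from h import *
from scipy.optimize import least_squares
np.set_printoptions(precision=2,suppress=True)
z=np.load("pics/w2.npz"); W=cloud("wrist",z['im'],z['d'],(z['p'],z['R'])); M=masks(z['im']); O=np.array([564,-40,55.])
big=lambda k,c:min(blobs(M[k],80),key=lambda b:np.hypot(*(b[2]-c)))[0]
red,kn,bl=[W[big(k,c)] for k,c in(("red",(320,140)),("black",(313,101)),("blue",(337,266)))]
yaw=0.1
for i in range(6):
    A=frame(yaw); q=(red-O)@A; q=q[q[:,2]>np.median(q[:,2])-3]
    r=cv2.minAreaRect(q[:,:2].astype(np.float32)); a=(r[2]+45)%90-45; yaw+=np.deg2rad(a)
print('yaw red',np.rad2deg(yaw),r)
A=frame(yaw); q=(red-O)@A; print('red top z',np.percentile(q[:,2],[5,50,95]))
# plane of the plate
q=(W-O)@A; m=(abs(q[...,0])<50)&(q[...,1]>95)&(q[...,1]<150)&(abs(q[...,2])<8); g=W[m]; u,s,vt=np.linalg.svd(g-g.mean(0),full_matrices=False); n=vt[2]*np.sign(vt[2][2])
print('plate',m.sum(),'normal in frame',n@A,'z',np.median(q[m][:,2]))
k=(kn-O)@A; t=k[k[:,2]>np.percentile(k[:,2],90)-3]; print('knob top rect',cv2.minAreaRect(t[:,:2].astype(np.float32)),np.median(t[:,2]),'all lo/hi',np.percentile(k,[3,97],axis=0))
b=(bl-O)@A; top=b[b[:,2]>np.percentile(b[:,2],97)-5]; print('bar',len(top),cv2.minAreaRect(top[:,:2].astype(np.float32)),np.median(top[:,2]))
# cylinder: outer wall, radius 31
def cyl(p,pts): 
    x0,y0,ax,ay=p; return np.hypot(pts[:,0]-x0-ax*pts[:,2],pts[:,1]-y0-ay*pts[:,2])-31
w=b[(b[:,2]>25)&(b[:,2]<105)]; f=least_squares(cyl,[0,0,0,0],args=(w,),loss='soft_l1'); print('cyl',f.x,len(w),np.median(abs(f.fun)))
# same from the other cameras, in this frame
for nm in("scene","side"):
    y=np.load(f"pics/{nm}0.npz"); V=(cloud(nm,y['im'],y['d'])-O)@A; mm=masks(y['im'])['blue']; v=V[mm]; v=v[(abs(v[:,0])<60)&(abs(v[:,1])<60)&(v[:,2]>25)]
    w=v[v[:,2]<105]; f=least_squares(cyl,[0,0,0,0],args=(w,),loss='soft_l1'); top=v[v[:,2]>118]
    print(nm,'cyl',f.x,np.median(abs(f.fun)),'bar',len(top),cv2.minAreaRect(top[:,:2].astype(np.float32)),np.percentile(v[:,2],98))
E
```

```text
yaw red 10.253374482636351 ((18.13223648071289, 113.58055877685547), (93.84986114501953, 121.5150146484375), 0.00017298788588959724)
red top z [3.02 4.22 5.5 ]
plate 2227 normal in frame [0. 0. 1.] z 4.211958202514473
knob top rect ((18.581321716308594, 139.42984008789062), (13.683930397033691, 13.462903022766113), 1.144843339920044) 39.85825708891148 all lo/hi [[ 12.38 133.21  29.92]
 [ 25.05 146.11  41.22]]
bar 1385 ((17.89259147644043, 71.45452117919922), (205.7785186767578, 13.975253105163574), 89.95616149902344) 136.37817282733363
cyl [17.81  0.17 -0.    0.02] 3551 0.6850375616534272
scene cyl [19.68  2.03 -0.01 -0.03] 0.9764678491409988 bar 236 ((20.701221466064453, -1.2445106506347656), (65.8708267211914, 17.71291160583496), 89.5479507446289) 136.27302048575723
side cyl [19.69  1.87 -0.   -0.01] 0.7265760487073933 bar 108 ((18.17504119873047, -1.8315773010253906), (13.13389778137207, 63.663818359375), 2.3082408905029297) 139.65472130621407
```

The heights agree with each other: keeper, knob and bar all put the plate at -12, which gives the seat origin a world z of 53.6 against 55 expected. Yaw is 10.25° and the bar lines up with seat y. Now I push the keeper.

```bash
cat >> h.py <<'E'
A=frame(np.deg2rad(10.25)); S=np.array([564,-40,55.])+A@[18.1,.5,-12]
RT=np.c_[A[:,1],A[:,0],-A[:,2]]
S2W=lambda *p:S+A@np.array(p,float)
def st(): return readout.read_state()
E
python3 - <<'E'
from h import *
np.set_printoptions(precision=2,suppress=True)
print('S',S)
close_gripper(); robot.move_ptp(S2W(0,178,120),RT); robot.line_to(S2W(0,178,50),velocity=150)
f0=np.array(st()['ft_force']); F=lambda:(np.array(st()['ft_force'])-f0)@A
robot.line_to(S2W(0,160,50),velocity=80); print(F())
for y in range(150,95,-10): robot.line_to(S2W(0,y,50),velocity=60); print(y,F())
y=98
while y>82:
    robot.line_to(S2W(0,y,50),velocity=25); f=F(); print(y,f,(np.array(st()['ee_pos'])-S)@A)
    if f[1]>9: break
    y-=1
print(st()['clock'],st()['finger_gap'])
E
```

```text
S [585.24 -35.65  53.66]
[ 0.11 -0.87 -0.17]
150 [ 0.07 -0.15 -0.33]
140 [1.31 0.02 0.18]
130 [ 0.47 -0.71  1.15]
120 [-0.06 -1.49  0.35]
110 [-0.98 -0.73  0.02]
100 [ 1.04 -0.88  0.03]
98 [ 0.   -0.71  0.42] [ 0.01 97.96 49.99]
97 [0.48 1.34 0.7 ] [-0.01 97.11 50.  ]
96 [-0.41  1.39  0.71] [-0.   95.99 50.  ]
95 [0.32 2.46 0.41] [-0.04 94.9  49.99]
94 [-0.57  1.48  0.62] [-0.05 93.9  50.  ]
93 [0.15 1.18 0.16] [-0.04 92.89 50.  ]
92 [-0.84  0.93  1.08] [-0.01 91.93 49.99]
91 [-0.75  1.49  0.84] [-0.   90.9  50.01]
90 [-0.13  6.87  2.62] [-0.02 90.62 50.02]
89 [ 0.22 13.82  4.28] [-0.07 90.52 50.01]
8.6083 -0.17657101554176
```

The keeper hit its stop at y=90.5 (90 expected). I back off and check the keeper and sleeve from above.

```bash
python3 - <<'E'
from h import *
np.set_printoptions(precision=2,suppress=True)
robot.line_to(S2W(0,105,50),velocity=100); robot.line_to(S2W(0,105,110),velocity=200)
robot.line_to(S2W(0,40,230),velocity=200); open_gripper()
s=st(); im,d=get_image("wrist"); cv2.imwrite("pics/w3.png",im[:,:,::-1]); print(s['clock'])
P=(cloud("wrist",im,d,(s['ee_pos'],s['tool_rot']))-S)@A; M=masks(im)
for k in("blue","red","black"):
    for b,t,ce in blobs(M[k],80):
        q=P[b]; m=np.median(q,0)
        if abs(m[0])>40 or m[2]>160: continue
        print(k,ce,t[4],'mean',q.mean(0),'lo',np.percentile(q,2,axis=0),'hi',np.percentile(q,98,axis=0))
        if k=="blue":
            v=q[(q[:,2]>140)&(q[:,2]<156)&(abs(q[:,1])<45)]; print('bar',len(v),cv2.minAreaRect(v[:,:2].astype(np.float32)),np.median(v[:,2]))
E
```

```text
10.9833
blue [316.72 241.04] 5222 mean [ -0.1   11.3  113.31] lo [-27.15 -26.28  35.36] hi [ 26.8   34.39 149.37]
bar 1848 ((-0.3517932891845703, 1.90948486328125), (13.886866569519043, 66.14110565185547), 0.5276395678520203) 148.28822467824875
red [316.72 178.85] 2726 mean [ 0.03 33.08 17.98] lo [-44.7   -9.91  14.83] hi [44.75 72.95 18.55]
black [316.94 141.59] 290 mean [ 0.19 74.62 53.  ] lo [-6.59 67.2  36.08] hi [ 7.07 80.07 53.74]
```

View pics/w3.png

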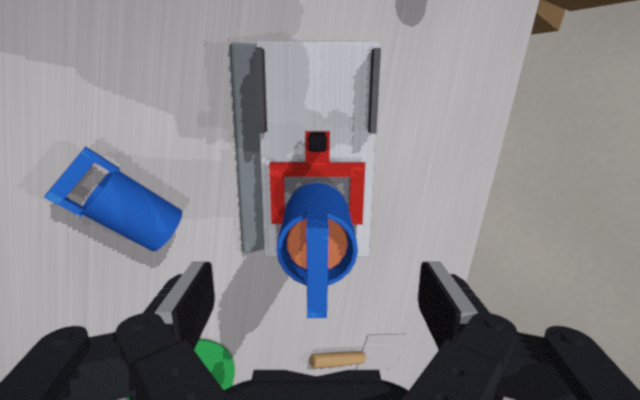

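The picture shows the keeper home, its prongs hooked past the foot on both sides, knob at (317,141) = 73.6 mm. The bar is centred at (317,270). I grasp it and pull.

```bash
python3 - <<'E'
from h import *
np.set_printoptions(precision=2,suppress=True)
x,y,z=-.3,1.7,141
robot.line_to(S2W(x,y,200),velocity=150); robot.line_to(S2W(x,y,z),velocity=80)
f0=np.array(st()['ft_force']); print('f0',f0); F=lambda:(np.array(st()['ft_force'])-f0)@A
close_gripper(); s=st(); print(s['finger_gap'],s['grip_force'],F())
for dz in(3,8,20,35,50,65,80,95,115):
    robot.line_to(S2W(x,y,z+dz),velocity=40); s=st(); print(dz,F(),s['finger_gap'])
s=st(); im,d=get_image("scene"); cv2.imwrite("pics/s4.png",cv2.resize(im[120:300,160:400,::-1],None,fx=3,fy=3)); print(s['clock'])
E
```

```text
f0 [ 0.01 -0.22 -0.26]
13.119244349707925 59.962061047554016 [-1.16  0.13  3.44]
3 [-1.87 -0.32 -5.77] 12.790729770529417
8 [-2.07 -0.88 -5.54] 13.075840984200012
20 [-1.87  0.46 -5.85] 12.826413310661925
35 [-1.97  0.12 -5.85] 12.664436175482171
50 [-1.02 -0.14 -2.39] 13.069103884815927
65 [-1.12  1.24 -2.84] 12.932921194651067
80 [-0.7   0.71 -1.66] 12.755848146817776
95 [-1.8   0.05 -1.83] 12.943079402732623
115 [-0.97 -0.02 -1.54] 12.887037759802725
17.2917
```

View pics/s4.png

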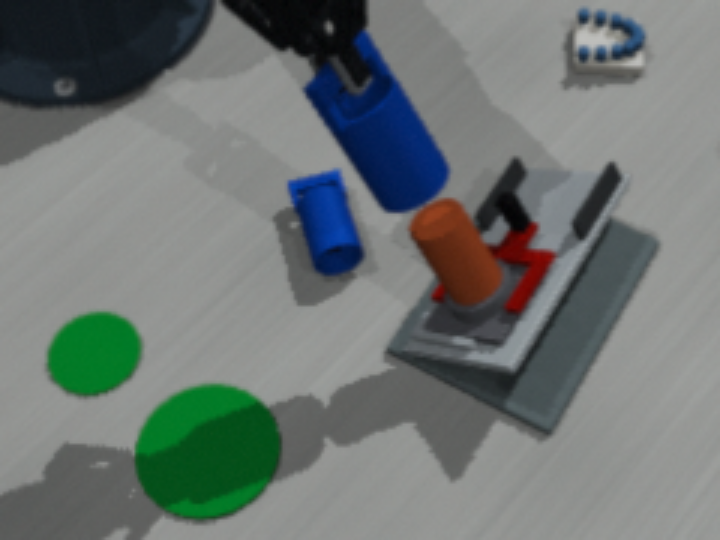

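The sleeve is off and held upright along its slant, and the block is still seated under the keeper at (460,290) in the crop. Now I carry it to the pad.

```bash
python3 - <<'E'
from h import *
np.set_printoptions(precision=2,suppress=True)
p=np.array(st()['ee_pos']); robot.line_to(p+[0,-20,50],velocity=150)
c,s_=np.cos(np.deg2rad(10.25)),np.sin(np.deg2rad(10.25))
RD=np.c_[[-s_,c,0],[c,s_,0],[0,0,-1]]; X,Y=480,-269
robot.move_ptp([X,Y,260],RD); robot.line_to([X,Y,145],velocity=120)
robot.line_to([X,Y,131],velocity=40); robot.sleep(.2)
s=st(); im,d=get_image("scene"); cv2.imwrite("pics/s5.png",cv2.resize(im[120:300,160:400,::-1],None,fx=3,fy=3))
f0=np.mean([readout.read_state()['ft_force'][2]for i in range(3)]); z=131
while z>117:
    z-=1; robot.line_to([X,Y,z],velocity=15); robot.sleep(.05); f=st()['ft_force'][2]-f0; print(z,round(f,2),np.array(st()['ee_pos'])[2])
    if f>3.5: break
print(st()['clock'],st()['wrist_torque'],st()['finger_gap'])
E
```

```text
130 -0.67 129.97451424965556
129 -0.8 128.9741987593413
128 -1.69 127.9632575819305
127 -0.18 126.95206208257376
126 -0.56 125.97693799898113
125 -1.23 124.95945679585407
124 1.73 124.10911241461494
123 12.38 123.97500536355341
23.0417 [ 0.19  0.34 -0.02] 13.07534728136454
```

View pics/s5.png

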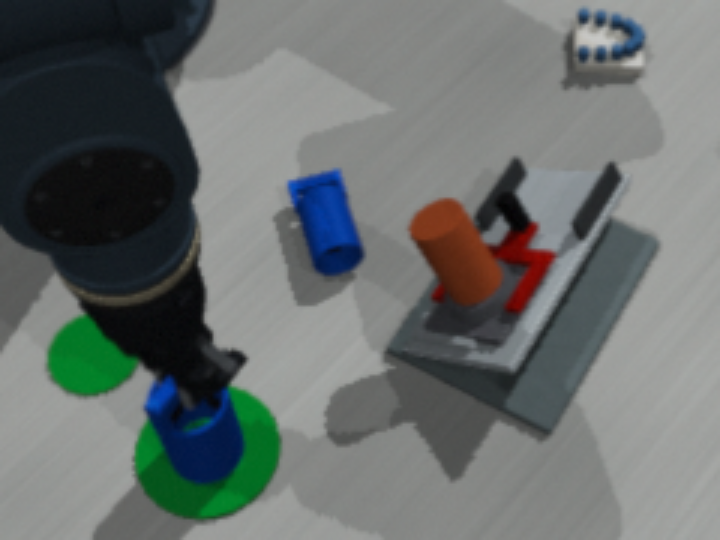

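Contact came at 124 mm, as expected, with the sleeve standing well inside the pad (foot at about (205,465) in the crop). I release it, retreat and check.

```bash
python3 - <<'E'
from h import *
robot.line_to([480,-269,124],velocity=15)
open_gripper(); robot.sleep(.3); robot.line_to([480,-269,200],velocity=80); robot.line_to([400,-150,330],velocity=200); robot.sleep(.5)
im,d=get_image("side"); cv2.imwrite("pics/s6.png",im[:,:,::-1]); P=cloud("side",im,d); M=masks(im)
for k in("blue","green"):
    for b,t,ce in blobs(M[k],80): q=P[b]; print(k,ce.round(),t[4],np.percentile(q,[2,50,98],axis=0).round().tolist())
print(st()['clock'])
E
```

```text
blue [275. 236.] 490 [[363.0, -86.0, 13.0], [409.0, -60.0, 40.0], [446.0, -14.0, 49.0]]
blue [324. 292.] 1514 [[453.0, -303.0, 16.0], [478.0, -295.0, 77.0], [506.0, -243.0, 135.0]]
green [335. 321.] 576 [[452.0, -324.0, 6.0], [501.0, -304.0, 8.0], [531.0, -249.0, 10.0]]
27.0583
```

View pics/s6.png

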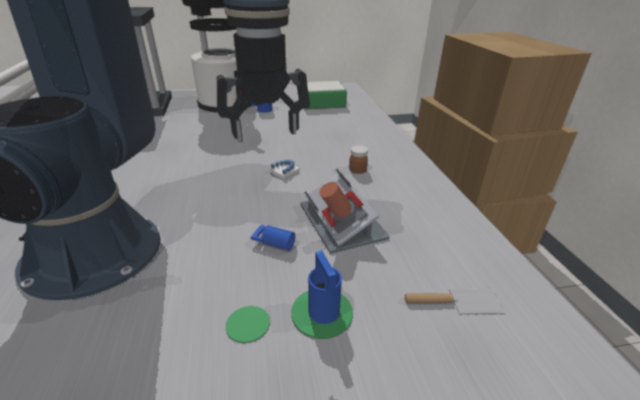

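The sleeve stands upright, wholly on the pad at (324,292). The block is seated at (336,200) with the keeper home, and the model, jar and spatula haven't moved.

```bash
python3 -c "
from bench import workorder; print(workorder.sign_off())"
```

```text
the job is handed in; nothing more can be done
None
```

The job is handed in at about 27 s: the keeper is home, the block is still seated on the rest, and the sleeve stands upright, bar on top, wholly on the large green pad, with the model, jar and spatula untouched.

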